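Move the battery pack from its cradle to the charger

TASK

Click the battery pack up out of the cradle, lift it out, set it flat in the charger and click it down so that it stays locked there. The charger's empty plate has been left locked down: click that up as well, because the pack has to ride down on it. Press gently, only until you feel the stop, leave the cradle's plate up and do not disturb the other things on the bench.

Things in the scene. Friction and masses are not known exactly. Their poses are not given: they have to be found in the camera images.
- pack: Black battery pack, a box 66 (x) x 46 (y) x 30 mm high, about 0.2 kg. Origin: centre of the underside; z up. Starts loose in the cradle's well on its locked plate, top roughly level with the cradle's top, so it cannot be gripped; on a raised plate it stands 19 mm proud: grip it across the 46 mm. It has 2 mm play all round in a well, long side along the well's x, either way round.
- cradle: Storage cradle of light wood with steel corner plates; no raised head. Fixed block 110 (x) x 90 (y) x 66 mm high, in its middle a well 70 (x) x 50 (y) mm, open upward, with a 4 mm bevel round the mouth. Origin: centre of the underside, below the middle of the well; z up.
- charger: Charger of grey plastic, with a raised head on its +x side (55 to 85 mm in x, 90 mm wide, 88 mm high). Fixed block 110 (x) x 90 (y) x 66 mm high, in its middle a well 70 (x) x 50 (y) mm, open upward, with a 4 mm bevel round the mouth. Origin: centre of the underside, below the middle of the well; z up.
- cradle_tray: Aluminium plate 66 x 46 x 5 mm in the cradle's well, under the pack, on a push-push catch; locked down at the start. Slides only up and down. Origin: middle of its top face, z up: 55 mm above the bench when up (11 mm below the dock's top), 36.5 to 39 mm when locked down. A spring lifts it, 6 N at the top, 10 N at the bottom.
- charger_tray: The same plate, catch and heights in the charger's well, empty, and also locked down at the start: some 28 mm below the charger's top. Press it with shut fingers in the middle of the well, and a pack with shut fingers on its middle: while pressed it goes as much as 10 mm below the dock's top (the empty plate 40 mm).
- cradle_mouth (a point): Centre of the mouth of the cradle's well, 66 mm above the bench. The catch of either dock: pressed far enough below its locked height and let go, the plate changes over (up to locked, locked to up); a shorter press changes nothing. How far differs between catches and from case to case, 2.5 to 8 mm, and does not show: it must be felt.
- charger_mouth (a point): Centre of the mouth of the charger's well, 66 mm above the bench. Feel of either catch: a rubber stop (5 N/mm) comes in just before the change-over, which comes at about 10 N on the empty plate, 8 N on a pack; 1 to 1.5 mm deeper, at 15 to 17 N, is solid metal. The catch breaks at 25 N: press slowly, stop at about 13 N, let go, see whether it changed.
- screwdriver: Screwdriver lying on the bench between the docks, to be left alone. Origin: its middle.
- sanding_block: Cork sanding block 90 x 45 x 30 mm, to be left alone. Origin: centre of the underside.
- glue: White bottle, 52 mm across, 130 mm high, to be left alone. Origin: centre of the underside.
- jar: Glass jar, 60 mm across, 70 mm high, to be left alone. Origin: centre of the underside.
- brush: Brush lying on the bench, to be left alone. Origin: its middle.
- square: Try square, wooden stock 120 x 20 x 16 mm with a 160 mm steel blade, to be left alone. Origin: under the middle of the stock.
- offcut: Plywood offcut 160 x 100 x 9 mm, to be left alone. Origin: centre of the underside.
Mind the look-alikes: they are no part of the job. What is shaped like the charger but blue is not meant. Of the things that look like the pack, the larger one is meant.

How it is judged:
On the way, in this order (a step that is already met when the one before it is completed fails the run):
1. the pack has been clicked up in the cradle, its plate raised (z of cradle_tray in the frame of cradle above 0.0515 m and horizontal distance between pack and cradle_tray below 0.006 m and z of pack in the frame of cradle_tray below 0.004 m and angle between pack's own z axis and vertical below 0.1 rad), for 0.2 s.
2. the pack sits flat on the charger's raised plate (z of charger_tray in the frame of charger above 0.0515 m and horizontal distance between pack and charger_tray below 0.006 m and z of pack in the frame of charger_tray below 0.004 m and angle between pack's own z axis and vertical below 0.1 rad), for 0.2 s.
At the end, for the whole second after the job is handed in: The pack lies at rest and flat (within 0.1 rad) on the charger's plate, centred within 6 mm and seated within 4 mm of it; that plate is locked down (its top 34.5 to 40.5 mm above the bench); the cradle's plate is up (above 51.5 mm) (z of charger_tray in the frame of charger between 0.0345 and 0.0405 m and horizontal distance between pack and charger_tray below 0.006 m and z of pack in the frame of charger_tray below 0.004 m and angle between pack's own z axis and vertical below 0.1 rad and linear speed of pack below 0.02 m/s and z of cradle_tray in the frame of cradle above 0.0515 m); the robot touches nothing.
It fails at once if a plate of a catch is pressed with more than 25 N (contact force between any of pack, the fingers and cradle_tray above 25 N or contact force between any of pack, the fingers and charger_tray above 25 N).
It fails at once if another thing on the bench is moved by more than 25 mm (distance of any of screwdriver, sanding_block, glue, jar, brush, square, offcut from where it was at the start of the episode above 0.025 m).
It also fails if it takes over 72 s, if anything falls off the work surface, if the arm or the gripper's body presses on something with over 40 N, if the wrist force passes 120 N, or if a joint passes its speed limit or range.

ROBOT

A 6-joint arm with a two-finger parallel gripper is mounted at the origin on the work surface. World frame = base frame: x ahead of the robot, y to its left, z up, the work surface at z = 0. Lengths are in m, angles in rad, forces in N, time in s.
With the tool pointing down it reaches from about 0.35 to 0.85 m from the base axis. Payload 8.1 kg.
Tool frame: the origin (TCP) lies on the centre line of the jaws, within the pads' length; the fingertips stand 14 mm ahead of it and the grasp point (between the pads) lies 5 mm behind it; z points along the fingers, y is the direction in which the jaws open and shut (so a half turn about z gives the same grasp; the last joint's range is limited). The gripper opens to 93 mm and grips with 3 to 60 N. Pads are 15 mm wide; open, the fingers measure 128 mm over their backs; the gripper's body (75 mm by 188 mm) begins 65 mm behind the grasp point.
Start: joints at [-1.26, 0.13, 1.488, -0, 1.523, -0.085], TCP at [0.231, -0.554, 0.233] pointing down, gripper open.
Joint ranges: [-2.96, 2.96], [-0.89, 2.26], [0.02, 2.5], [-1.34, 4.48], [0, 2.73], [-2.66, 2.66]. Speed limits (rad/s): [2.39, 2.39, 2.79, 3.14, 3.14, 3.14].

INTERFACE

Orientations are given as a rotation vector (axis times angle).
In Python, from plant import robot gives the robot as it stands.
- The arm moves only by the tool jog_arm, never from a script. Its argument "steps" is a list of rows, each a list of 7 numbers: the closure, from 0 (fully open) to 1 (shut), then the shift along the tool's x, y, z in m, then the turn, a rotation vector about the tool's x, y, z in rad. In form: [[jaw, tx, ty, tz, rx, ry, rz], ...]. A call has 1 to 5 rows; each row is the pose to reach, as a shift and turn from the pose measured when the call began, along the tool's axes at that moment; what a row does not reach only later rows make up. A row lasts 1/8 s, in which the tool goes at most 62.5 mm and 10.7 degrees, less where a joint would pass 70% of its speed; a pose out of reach is approached as far as the arm can. A call with a gripper value outside its range is refused whole. The fingers move at their own pace and stop on an object; "force" is the grip in N (left out, the last holds). Time passes only in rows, so rows that repeat a pose let the fingers close. It gives the time, the measured TCP pose, the force and the opening at its end, in the units of the state.
- robot.read_state(): the state, without advancing time (a new reading comes with each control period).
- robot.read_camera(name): name is "side" or "top" or "wrist"; returns a dict with "image" (420x560x3 uint8, red, green, blue), "mtx" (3x3 intrinsics, pixels), "extrinsics" (4x4, takes a point from camera to world coordinates); the wrist camera has in their place "tool_from_camera" (4x4, takes a point from camera to tool coordinates, whose origin is the TCP and whose axes are the flange's). Camera axes: x right, y down, z forward; pixel columns grow to the right and rows downward; lengths in m; the calibration is good to about 2 mm. A picture is of the moment at which its call begins: read the wrist's pose just before it. There is no depth.
- robot.close_job(): hands the job in, once; it reports no verdict.
The state is a dict: "t": time; "q": joint angles; "dq": joint speeds; "joint_torque": joint torques, N m; "tool_pos": TCP position; "orientation": TCP orientation; "force": force on the tool from outside, world axes, zero at the start; "wrist_torque": the same for the moment, N m; "opening": finger opening in m.
Only numpy, scipy, OpenCV 4.12 (cv2) and the standard library are available. Lean on these libraries where they do the work, as an engineer would, in place of code of your own. Each camera call takes 0.05 s, during which the arm holds its last target.

## Working session

There is one attempt and no reset: what is moved stays moved. The work goes in short steps, Python scripts to look and compute and a tool call to move; the robot and the scene stay as the last step left them, time stands still between calls to the robot, and variables do not carry over. Pictures are saved under pics/ and viewed, and the job is handed in when it is done.

Besides the shell and the picture viewer there is one more tool, called after "Call:" by a JSON object that holds its "fn" and its "kwargs", one argument or row to a line. jog_arm: Moves the arm, as the interface text tells. Its arguments: {"type":"object","properties":{"steps":{"type":"array"},"force":{"type":"number"}},"required":["steps"]}

```bash
mkdir -p pics; ls; cat > h.py <<'E'
import numpy as np,cv2
from plant import robot
def shot(n,f):
    c=robot.read_camera(n); cv2.imwrite('pics/'+f,c['image'][:,:,::-1]); return c
E
python3 - <<'E'
from h import *
s=robot.read_state();print({k:np.round(v,4) for k,v in s.items()})
for n in ['top','side','wrist']:
    c=shot(n,n+'0.png');print(n,{k:np.round(v,4).tolist() for k,v in c.items() if k!='image'})
    np.savez(n+'0.npz',**c)
E
```

```text
pics
{'t': np.float64(0.0), 'q': array([-1.2604,  0.1312,  1.4893,  0.    ,  1.523 , -0.0854]), 'dq': array([ 0.0005, -0.0012,  0.0013,  0.0003, -0.0009, -0.0006]), 'joint_torque': array([-6.00000e-04, -5.59852e+01, -4.91752e+01,  7.68000e-02,
        3.59000e-02, -1.00000e-04]), 'tool_pos': array([ 0.2312, -0.5531,  0.2316]), 'orientation': array([-3.0785e+00, -6.1730e-01,  3.0000e-04]), 'force': array([-0.6442, -0.3093,  0.0886]), 'wrist_torque': array([-0.0091,  0.    , -0.0887]), 'opening': np.float64(0.093)}
top {'mtx': [[386.8254, 0.0, 278.9483], [0.0, 386.8254, 198.5413], [0.0, 0.0, 1.0]], 'extrinsics': [[0.0167, -0.9968, 0.0778, 0.4721], [-0.9997, -0.0153, 0.0186, -0.0169], [-0.0173, -0.0781, -0.9968, 1.004], [0.0, 0.0, 0.0, 1.0]]}
side {'mtx': [[445.6443, 0.0, 280.0202], [0.0, 445.6443, 205.6489], [0.0, 0.0, 1.0]], 'extrinsics': [[-0.9583, -0.226, 0.175, 0.3177], [-0.2853, 0.7194, -0.6333, 0.7493], [0.0172, -0.6568, -0.7538, 0.9745], [0.0, 0.0, 0.0, 1.0]]}
wrist {'mtx': [[376.9992, 0.0, 281.2199], [0.0, 376.9992, 206.5209], [0.0, 0.0, 1.0]], 'tool_from_camera': [[-0.0006, -0.9643, -0.265, 0.0739], [1.0, -0.0004, -0.0006, -0.0003], [0.0004, -0.265, 0.9643, -0.1514], [0.0, 0.0, 0.0, 1.0]]}
```

View pics/top0.png

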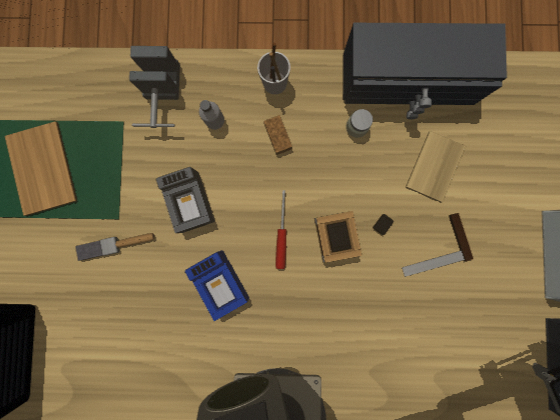

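View pics/side0.png

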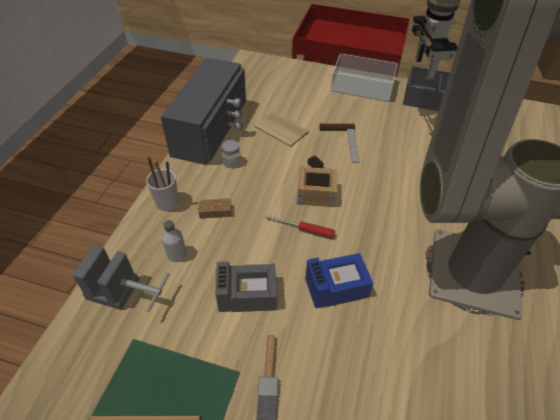

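View pics/wrist0.png

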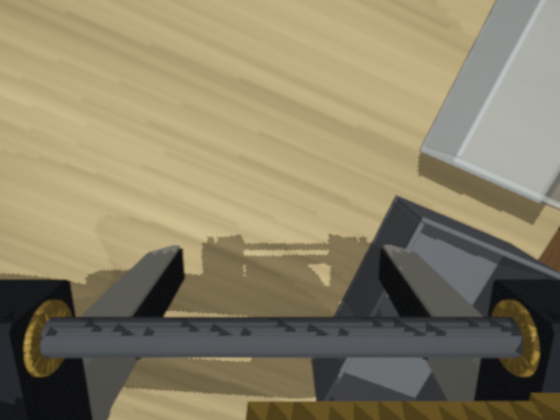

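Candidates for the pack: the black box in the wooden cradle at top (340,236), and a small loose black box at (383,224). For the charger: grey at (187,204), and blue at (218,287). By the description I choose the larger box in the cradle and the grey dock. I'll check this in close crops.

```bash
cat >> h.py <<'E'
def ray(c,uv,z,T=None):
    T=c['extrinsics'] if T is None else T
    uv=np.atleast_2d(np.array(uv,float)); K=c['mtx']
    d=np.c_[(uv[:,0]-K[0,2])/K[0,0],(uv[:,1]-K[1,2])/K[1,1],np.ones(len(uv))]@T[:3,:3].T
    return T[:3,3]+d*((z-T[2,3])/d[:,2])[:,None]
E
python3 - <<'E'
from h import *
c=dict(np.load('top0.npz'));im=c['image'][:,:,::-1].copy()
a=cv2.resize(im[155:325,145:255],None,fx=3.5,fy=3.5,interpolation=cv2.INTER_CUBIC)
b=cv2.resize(im[195:280,305:405],None,fx=4,fy=4,interpolation=cv2.INTER_CUBIC)
o=np.zeros((595,800,3),np.uint8);o[:a.shape[0],:385]=a;o[:340,390:790]=b
cv2.imwrite('pics/crop.png',o)
print(ray(c,[(340,236),(383,224),(187,206),(218,288)],.066).round(3))
E
```

```text
[[ 0.457 -0.148  0.066]
 [ 0.488 -0.251  0.066]
 [ 0.524  0.225  0.066]
 [ 0.328  0.143  0.066]]
```

View pics/crop.png

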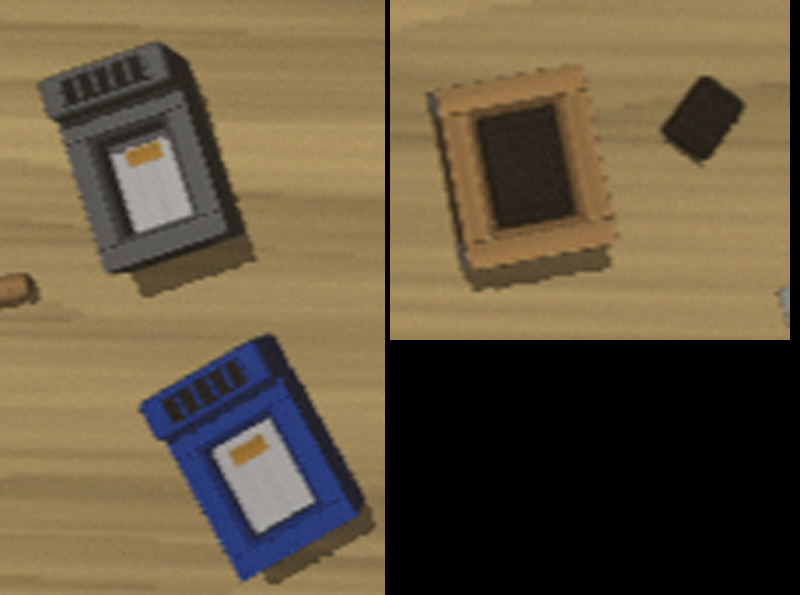

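The crop confirms it: the pack fills the wooden cradle's well at crop (525,165), and the loose black box is clearly smaller. The grey dock with the raised head and empty white plate is the charger. Now I'll measure them.

```bash
python3 - <<'E'
from h import *
c=dict(np.load('top0.npz'));im=c['image'];g=im.max(2).astype(int)
hsv=cv2.cvtColor(im,cv2.COLOR_RGB2HSV)
def rect(m,box,z,name):
    x0,y0,x1,y1=box;mm=np.zeros_like(m,np.uint8);mm[y0:y1,x0:x1]=m[y0:y1,x0:x1]
    cs,_=cv2.findContours(mm,cv2.RETR_EXTERNAL,cv2.CHAIN_APPROX_NONE);k=max(cs,key=cv2.contourArea)
    r=cv2.minAreaRect(k);bp=cv2.boxPoints(r);w=ray(c,bp,z)[:,:2]
    e=w[1]-w[0],w[2]-w[1];L=max(e,key=np.linalg.norm)
    a=np.degrees(np.arctan2(L[1],L[0]))
    print(name,'px',np.round(r[0],1),'ctr',w.mean(0).round(4),'sizes',[round(np.linalg.norm(x)+.0026,4) for x in e],'yaw',round((a+90)%180-90,1),cv2.contourArea(k))
rect(((g<60)*255).astype(np.uint8),(322,212,362,260),.0675,'pack')
m=((hsv[...,0]<16)&(hsv[...,1]>90)&(hsv[...,2]>120)).astype(np.uint8)*255
m=cv2.morphologyEx(m,cv2.MORPH_CLOSE,np.ones((3,3)))
rect(m,(308,205,370,270),.066,'cradle')
rect(((g>150)*255).astype(np.uint8),(172,188,204,224),.038,'plate')
print(hsv[212:262:6,322], hsv[236,312:365:3].tolist())
print(hsv[206,160:225:3].tolist())
E
```

```text
pack px [338.3 236.3] ctr [ 0.4563 -0.1435] sizes [np.float64(0.0499), np.float64(0.07)] yaw 11.5 512.5
cradle px [332. 258.] ctr [ 0.4042 -0.129 ] sizes [np.float64(0.0026), np.float64(0.0026)] yaw 0.0 0.0
plate px [187.8 207.1] ctr [0.5226 0.2296] sizes [np.float64(0.0415), np.float64(0.0602)] yaw 20.3 322.5
[[ 19 110 153]
 [ 17 139 141]
 [ 17 132 145]
 [ 17 134 141]
 [ 17 136 141]
 [ 16 137 147]
 [ 17 136 120]
 [ 19 125  59]
 [ 18 102 115]] [[20, 110, 156], [19, 110, 157], [18, 126, 83], [17, 138, 142], [16, 133, 148], [16, 135, 104], [18, 93, 41], [15, 78, 46], [23, 81, 41], [19, 81, 44], [16, 85, 45], [24, 83, 43], [17, 113, 45], [17, 137, 130], [17, 135, 140], [18, 125, 153], [20, 112, 152], [20, 114, 156]]
[[20, 113, 153], [20, 110, 155], [18, 77, 126], [26, 19, 92], [0, 6, 87], [21, 34, 52], [30, 24, 74], [15, 12, 170], [13, 11, 166], [20, 9, 168], [13, 11, 167], [10, 9, 169], [15, 11, 144], [36, 14, 94], [20, 16, 94], [13, 24, 74], [16, 67, 42], [20, 106, 166], [20, 108, 166], [19, 108, 166], [19, 108, 168], [19, 108, 167]]
```

```bash
cat >> h.py <<'E'
from scipy.spatial.transform import Rotation as R
def rel(p,yaw,s=None):
    s=s or robot.read_state(); Rc=R.from_rotvec(s['orientation'])
    a=np.radians(yaw); Rg=R.from_matrix(np.c_[[np.cos(a),np.sin(a),0],[np.sin(a),-np.cos(a),0],[0,0,-1]])
    d=Rc.inv().apply(np.array(p)-s['tool_pos']); r=(Rc.inv()*Rg).as_rotvec()
    x=Rc.as_matrix()[:,0]
    print('t',round(float(s['t']),2),'pos',s['tool_pos'].round(4),'yaw',np.degrees(np.arctan2(x[1],x[0])).round(2),'F',s['force'].round(2),'op',round(float(s['opening']),4),'\n -> shift',d.round(4),'turn',r.round(4),'q6',s['q'][5].round(2))
def wT(s,c):
    T=np.eye(4);T[:3,:3]=R.from_rotvec(s['orientation']).as_matrix();T[:3,3]=s['tool_pos'];return T@c['tool_from_camera']
E
python3 - <<'E'
from h import *
rel([.456,-.1435,.2],11.5)
E
```

```text
t 0.15 pos [ 0.2312 -0.5532  0.2318] yaw 22.68 F [ 0.34 -0.03  0.06] op 0.093 
 -> shift [ 0.3654 -0.2913  0.0323] turn [-0.0015  0.      0.1951] q6 -0.09
```

Call:
{"fn": "jog_arm", "kwargs": {
  "steps": [
    [1, 0.365, -0.291, 0, 0, 0, 0.195],
    [1, 0.365, -0.291, 0, 0, 0, 0.195],
    [1, 0.365, -0.291, 0, 0, 0, 0.195],
    [1, 0.365, -0.291, 0, 0, 0, 0.195],
    [1, 0.365, -0.291, 0, 0, 0, 0.195]
  ],
  "force": 20
}}

```text
t: 0.78
tool_pos: [0.382, -0.2777, 0.2322]
orientation: [-3.124, -0.314, 0.0]
force: [0.4, -0.1, 0.3]
opening: 0.0476
```

```bash
python3 - <<'E'
from h import *
rel([.456,-.1435,.21],11.5)
E
```

```text
t 0.78 pos [ 0.382  -0.2777  0.2322] yaw 11.48 F [ 0.36 -0.09  0.32] op 0.0476 
 -> shift [ 0.0992 -0.1167  0.0224] turn [-0.0014  0.     -0.0003] q6 0.63
```

Call:
{"fn": "jog_arm", "kwargs": {
  "steps": [
    [1, 0.099, -0.117, 0.022, 0, 0, 0],
    [1, 0.099, -0.117, 0.022, 0, 0, 0],
    [1, 0.099, -0.117, 0.022, 0, 0, 0],
    [1, 0.099, -0.117, 0.022, 0, 0, 0],
    [1, 0.099, -0.117, 0.022, 0, 0, 0]
  ]
}}

```text
t: 1.4
tool_pos: [0.4554, -0.1437, 0.2104]
orientation: [-3.125, -0.315, 0.001]
force: [-0.5, 0.6, 0.1]
opening: 0.0016
```

```bash
python3 - <<'E'
from h import *
s=robot.read_state();c=shot('wrist','w1.png');np.savez('w1.npz',T=wT(s,c),**c)
rel([.456,-.1435,.21],11.5,s)
E
```

```text
t 1.4 pos [ 0.4554 -0.1437  0.2104] yaw 11.5 F [-0.52  0.57  0.07] op 0.0016 
 -> shift [ 0.0006 -0.0001  0.0004] turn [-0.0011  0.0005  0.    ] q6 0.96
```

View pics/w1.png

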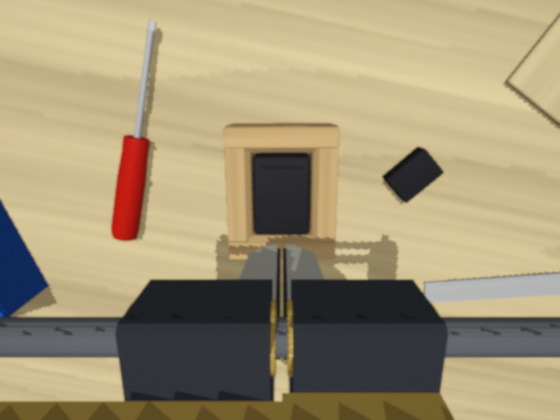

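The wrist view shows the pack whole in the cradle at (281,193), square to the tool. The fingers are shut at (282,250) and the small look-alike is at (413,174).

```bash
cat >> h.py <<'E'
def wrect(c,m,box,z,name,T=None):
    x0,y0,x1,y1=box;mm=np.zeros(m.shape,np.uint8);mm[y0:y1,x0:x1]=m[y0:y1,x0:x1].astype(np.uint8)*255
    cs,_=cv2.findContours(mm,cv2.RETR_EXTERNAL,cv2.CHAIN_APPROX_NONE);k=max(cs,key=cv2.contourArea)
    w=ray(c,k[:,0],z,T)[:,:2]; r=cv2.minAreaRect((w*1e4).astype(np.float32)); bp=cv2.boxPoints(r)/1e4
    e=bp[1]-bp[0],bp[2]-bp[1];L=max(e,key=np.linalg.norm);a=np.degrees(np.arctan2(L[1],L[0]))
    print(name,'px',np.round(cv2.minAreaRect(k)[0],1),'ctr',bp.mean(0).round(4),'sizes',[round(float(np.linalg.norm(x)),4) for x in e],'yaw',round((a+90)%180-90,1))
    return bp
E
python3 - <<'E'
from h import *
c=dict(np.load('w1.npz'));im=c['image'];g=im.max(2)
hsv=cv2.cvtColor(im,cv2.COLOR_RGB2HSV)
wrect(c,g<65,(235,140,330,237),.0675,'pack',c['T'])
print(g[150:245:3,281].tolist());print(g[193,245:320:3].tolist())
E
```

```text
pack px [281.5 193. ] ctr [ 0.4584 -0.1423] sizes [0.0456, 0.066] yaw 11.4
[143, 57, 32, 48, 50, 43, 42, 49, 47, 49, 49, 48, 49, 47, 46, 45, 43, 45, 46, 44, 43, 43, 43, 43, 39, 42, 40, 40, 93, 157, 123, 129]
[181, 163, 126, 38, 45, 46, 46, 47, 46, 48, 45, 46, 46, 45, 45, 45, 45, 44, 47, 44, 44, 34, 117, 168, 178]
```

Call:
{"fn": "jog_arm", "kwargs": {
  "steps": [
    [1, 0.003, -0.001, 0.06, 0, 0, 0],
    [1, 0.003, -0.001, 0.1, 0, 0, 0],
    [1, 0.003, -0.001, 0.121, 0, 0, 0],
    [1, 0.003, -0.001, 0.121, 0, 0, 0]
  ]
}}

```text
t: 1.95
tool_pos: [0.4562, -0.143, 0.0878]
orientation: [-3.124, -0.31, 0.006]
force: [-0.3, -0.7, 0.5]
opening: 0.0005
```

```bash
python3 - <<'E'
from h import *
rel([.4582,-.1424,.0815],11.4)
E
```

```text
t 1.95 pos [ 0.4562 -0.143   0.0878] yaw 11.33 F [-0.28 -0.66  0.52] op 0.0005 
 -> shift [ 0.0021 -0.0001  0.0063] turn [-0.0031  0.0035 -0.0013] q6 0.96
```

Call:
{"fn": "jog_arm", "kwargs": {
  "steps": [
    [1, 0.002, 0, 0.002, 0, 0, 0],
    [1, 0.002, 0, 0.004, 0, 0, 0],
    [1, 0.002, 0, 0.006, 0, 0, 0],
    [1, 0.002, 0, 0.006, 0, 0, 0]
  ]
}}

```text
t: 2.45
tool_pos: [0.4588, -0.1429, 0.0827]
orientation: [-3.125, -0.31, 0.004]
force: [-0.3, -0.4, 3.3]
opening: 0.0003
```

Call:
{"fn": "jog_arm", "kwargs": {
  "steps": [
    [1, 0, 0, 0.0005, 0, 0, 0],
    [1, 0, 0, 0.001, 0, 0, 0],
    [1, 0, 0, 0.001, 0, 0, 0]
  ]
}}

```text
t: 2.82
tool_pos: [0.4588, -0.143, 0.082]
orientation: [-3.125, -0.31, 0.004]
force: [-1.8, -0.5, 6.3]
opening: 0.0006
```

Call:
{"fn": "jog_arm", "kwargs": {
  "steps": [
    [1, 0, 0, 0.0005, 0, 0, 0],
    [1, 0, 0, 0.001, 0, 0, 0],
    [1, 0, 0, 0.001, 0, 0, 0]
  ]
}}

```text
t: 3.2
tool_pos: [0.4588, -0.143, 0.0813]
orientation: [-3.125, -0.311, 0.004]
force: [-1.2, 0.5, 5.8]
opening: 0.0003
```

Call:
{"fn": "jog_arm", "kwargs": {
  "steps": [
    [1, 0, 0, 0.0005, 0, 0, 0],
    [1, 0, 0, 0.001, 0, 0, 0],
    [1, 0, 0, 0.001, 0, 0, 0]
  ]
}}

```text
t: 3.58
tool_pos: [0.4589, -0.143, 0.0806]
orientation: [-3.125, -0.311, 0.004]
force: [-2.4, -1.0, 5.6]
opening: 0.0003
```

Call:
{"fn": "jog_arm", "kwargs": {
  "steps": [
    [1, 0, 0, 0.0005, 0, 0, 0],
    [1, 0, 0, 0.001, 0, 0, 0],
    [1, 0, 0, 0.001, 0, 0, 0]
  ]
}}

```text
t: 3.95
tool_pos: [0.4588, -0.1429, 0.0799]
orientation: [-3.125, -0.311, 0.004]
force: [-2.1, 0.5, 5.2]
opening: 0.0005
```

Call:
{"fn": "jog_arm", "kwargs": {
  "steps": [
    [1, 0, 0, 0.0005, 0, 0, 0],
    [1, 0, 0, 0.001, 0, 0, 0],
    [1, 0, 0, 0.001, 0, 0, 0]
  ]
}}

```text
t: 4.32
tool_pos: [0.4588, -0.143, 0.0793]
orientation: [-3.125, -0.311, 0.004]
force: [-2.6, -0.0, 5.1]
opening: 0.0003
```

Call:
{"fn": "jog_arm", "kwargs": {
  "steps": [
    [1, 0, 0, 0.0005, 0, 0, 0],
    [1, 0, 0, 0.001, 0, 0, 0],
    [1, 0, 0, 0.001, 0, 0, 0]
  ]
}}

```text
t: 4.7
tool_pos: [0.4588, -0.143, 0.0786]
orientation: [-3.125, -0.312, 0.004]
force: [-1.9, -0.4, 5.6]
opening: 0.0001
```

Call:
{"fn": "jog_arm", "kwargs": {
  "steps": [
    [1, 0, 0, 0.0005, 0, 0, 0],
    [1, 0, 0, 0.001, 0, 0, 0],
    [1, 0, 0, 0.001, 0, 0, 0]
  ]
}}

```text
t: 5.08
tool_pos: [0.4589, -0.143, 0.078]
orientation: [-3.125, -0.312, 0.004]
force: [-2.1, 1.0, 6.5]
opening: 0.0003
```

Call:
{"fn": "jog_arm", "kwargs": {
  "steps": [
    [1, 0, 0, 0.0005, 0, 0, 0],
    [1, 0, 0, 0.001, 0, 0, 0],
    [1, 0, 0, 0.001, 0, 0, 0]
  ]
}}

```text
t: 5.45
tool_pos: [0.4589, -0.1429, 0.0775]
orientation: [-3.125, -0.312, 0.004]
force: [-3.6, -0.1, 7.7]
opening: 0.0004
```

Call:
{"fn": "jog_arm", "kwargs": {
  "steps": [
    [1, 0, 0, 0.0005, 0, 0, 0],
    [1, 0, 0, 0.001, 0, 0, 0],
    [1, 0, 0, 0.001, 0, 0, 0]
  ]
}}

```text
t: 5.82
tool_pos: [0.459, -0.1429, 0.0771]
orientation: [-3.125, -0.312, 0.004]
force: [-3.8, 0.9, 8.5]
opening: 0.0006
```

Call:
{"fn": "jog_arm", "kwargs": {
  "steps": [
    [1, 0, 0, 0.0005, 0, 0, 0],
    [1, 0, 0, 0.0012, 0, 0, 0],
    [1, 0, 0, 0.0012, 0, 0, 0]
  ]
}}

```text
t: 6.2
tool_pos: [0.459, -0.143, 0.0767]
orientation: [-3.125, -0.312, 0.004]
force: [-5.0, 0.4, 10.6]
opening: 0.0006
```

Call:
{"fn": "jog_arm", "kwargs": {
  "steps": [
    [1, 0, 0, 0.0007, 0, 0, 0],
    [1, 0, 0, 0.0015, 0, 0, 0],
    [1, 0, 0, 0.0015, 0, 0, 0]
  ]
}}

```text
t: 6.58
tool_pos: [0.4591, -0.143, 0.0763]
orientation: [-3.126, -0.313, 0.005]
force: [-6.7, 1.6, 13.4]
opening: 0.0007
```

At 13.4 N, so I let go.

Call:
{"fn": "jog_arm", "kwargs": {
  "steps": [
    [1, 0, 0, -0.003, 0, 0, 0],
    [1, 0, 0, -0.01, 0, 0, 0],
    [1, 0, 0, -0.025, 0, 0, 0],
    [1, 0, 0, -0.06, 0, 0, 0],
    [1, 0, 0, -0.1, 0, 0, 0]
  ]
}}

```text
t: 7.2
tool_pos: [0.4589, -0.1426, 0.1773]
orientation: [-3.125, -0.313, 0.006]
force: [0.5, -1.0, 0.6]
opening: 0.0007
```

```bash
python3 - <<'E'
from h import *
s=robot.read_state();c=shot('wrist','w2.png');np.savez('w2.npz',T=wT(s,c),**c)
rel([.4582,-.1424,.2],11.4,s)
g=c['image'].max(2)
for z in(.0675,.085):wrect(c,g<65,(225,110,345,237),z,'pack',wT(s,c))
E
```

```text
t 7.2 pos [ 0.4589 -0.1426  0.1773] yaw 11.44 F [ 0.46 -1.04  0.56] op 0.0007 
 -> shift [-0.0007 -0.0004 -0.0227] turn [-0.0016  0.0037  0.0006] q6 0.96
pack px [282. 201.] ctr [ 0.4638 -0.1413] sizes [0.0474, 0.0518] yaw 11.4
pack px [282. 201.] ctr [ 0.4683 -0.1404] sizes [0.0442, 0.0484] yaw 11.4
```

View pics/w2.png

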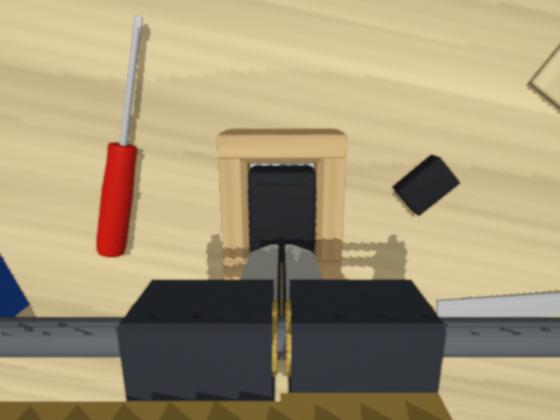

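```bash
python3 - <<'E'
from h import *
c=shot('side','s2.png');a=np.load('side0.npz')['image']
b=[cv2.resize(i[160:215,285:350,::-1],None,fx=6,fy=6,interpolation=cv2.INTER_CUBIC) for i in(a,c['image'])]
cv2.imwrite('pics/s2c.png',np.hstack(b))
E
```

```text
(no output)
```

View pics/s2c.png

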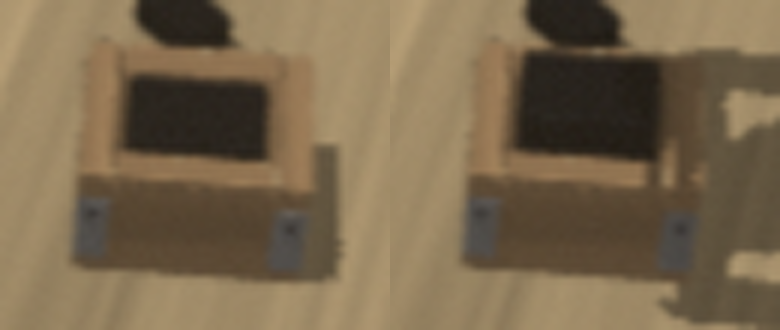

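The side view shows the pack's top has risen out of the well, so the cradle is clicked up. Next is the charger's plate.

```bash
python3 - <<'E'
from h import *
rel([.515,.227,.22],20)
E
```

```text
t 7.3 pos [ 0.4623 -0.144   0.1822] yaw 11.44 F [0.96 1.02 0.53] op 0.0008 
 -> shift [ 0.1255 -0.353  -0.0387] turn [ 0.0044 -0.0042 -0.1493] q6 0.96
```

Call:
{"fn": "jog_arm", "kwargs": {
  "steps": [
    [1, 0.125, -0.353, -0.038, 0, 0, -0.15],
    [1, 0.125, -0.353, -0.038, 0, 0, -0.15],
    [1, 0.125, -0.353, -0.038, 0, 0, -0.15],
    [1, 0.125, -0.353, -0.038, 0, 0, -0.15],
    [1, 0.125, -0.353, -0.038, 0, 0, -0.15]
  ]
}}

```text
t: 7.92
tool_pos: [0.5051, 0.1662, 0.2124]
orientation: [3.09, 0.546, 0.008]
force: [0.8, 0.4, 0.3]
opening: 0.0007
```

```bash
python3 - <<'E'
from h import *
rel([.515,.227,.22],20)
E
```

```text
t 7.92 pos [0.5051 0.1662 0.2124] yaw 20.04 F [0.8  0.38 0.28] op 0.0007 
 -> shift [ 0.0302 -0.0537 -0.0077] turn [ 0.0047 -0.0042  0.0007] q6 1.45
```

Call:
{"fn": "jog_arm", "kwargs": {
  "steps": [
    [1, 0.03, -0.054, -0.008, 0.005, -0.004, 0],
    [1, 0.03, -0.054, -0.008, 0.005, -0.004, 0],
    [1, 0.03, -0.054, -0.008, 0.005, -0.004, 0],
    [1, 0.03, -0.054, -0.008, 0.005, -0.004, 0]
  ]
}}

```text
t: 8.43
tool_pos: [0.5145, 0.2259, 0.2199]
orientation: [3.094, 0.544, -0.001]
force: [0.1, 0.1, -0.6]
opening: 0.0008
```

```bash
python3 - <<'E'
from h import *
s=robot.read_state();c=shot('wrist','w3.png');np.savez('w3.npz',T=wT(s,c),**c)
rel([.515,.227,.22],20,s)
E
```

```text
t 8.43 pos [0.5145 0.2259 0.2199] yaw 19.96 F [ 0.11  0.1  -0.61] op 0.0008 
 -> shift [ 0.0008 -0.0008 -0.0001] turn [-0.      0.0006 -0.0007] q6 1.54
```

View pics/w3.png

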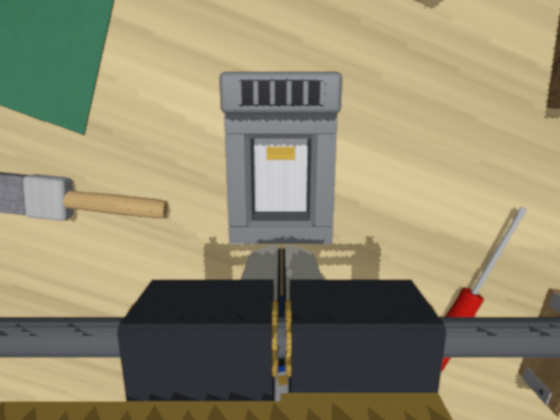

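The view shows the grey charger with its head at (281,93) and the white plate at (281,177), aligned with the tool.

```bash
python3 - <<'E'
from h import *
c=dict(np.load('w3.npz'));im=c['image'];T=c['T'];hsv=cv2.cvtColor(im,cv2.COLOR_RGB2HSV);g=im.max(2)
p=cv2.morphologyEx((g>135).astype(np.uint8),cv2.MORPH_CLOSE,np.ones((5,5)))>0
print(g[130:250:3,265].tolist());print(g[185,220:345:3].tolist())
wrect(c,p,(245,130,315,222),.038,'plate',T)
# block mask: low saturation, not wood
m=(hsv[...,1]<60)&(g>40)&(g<125)
wrect(c,cv2.morphologyEx(m.astype(np.uint8),cv2.MORPH_CLOSE,np.ones((9,9)))>0,(215,118,345,248),.066,'block top, no head',T)
for v in(135,140,220,225,240,243): print(v,ray(c,[(281,v)],.066,T)[0].round(4))
E
python3 -c "
import cv2;i=cv2.imread('pics/w3.png')[60:255,210:350];cv2.imwrite('pics/w3c.png',cv2.resize(i,None,fx=3,fy=3,interpolation=cv2.INTER_CUBIC))"
```

```text
[140, 116, 94, 130, 139, 169, 203, 203, 204, 205, 204, 208, 209, 208, 208, 208, 208, 208, 208, 208, 208, 209, 208, 208, 208, 208, 207, 146, 80, 79, 95, 125, 123, 132, 132, 132, 130, 89, 126, 133]
[192, 194, 175, 137, 135, 136, 136, 136, 129, 108, 94, 69, 193, 205, 207, 208, 205, 206, 207, 208, 208, 203, 205, 208, 210, 207, 209, 206, 203, 96, 87, 111, 123, 137, 137, 136, 136, 136, 158, 211, 211, 211]
plate px [280.5 175.5] ctr [0.5237 0.2306] sizes [0.0469, 0.0646] yaw 19.9
block top, no head px [281. 190.] ctr [0.5161 0.2277] sizes [0.0861, 0.0971] yaw 19.9
135 [0.5605 0.2433 0.066 ]
140 [0.5567 0.2419 0.066 ]
220 [0.4936 0.2191 0.066 ]
225 [0.4894 0.2176 0.066 ]
240 [0.4767 0.2129 0.066 ]
243 [0.4741 0.212  0.066 ]
```

View pics/w3c.png

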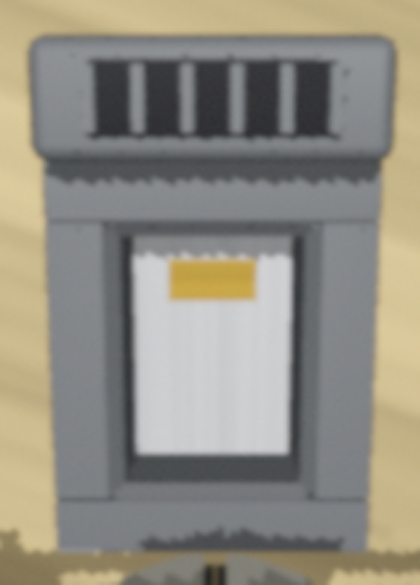

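```bash
python3 - <<'E'
from h import *
rel([.5242,.2307,.056],19.9)
E
```

```text
t 8.47 pos [0.5146 0.2259 0.2201] yaw 19.94 F [ 0.63  0.33 -0.3 ] op 0.0007 
 -> shift [ 0.0107 -0.0013  0.1641] turn [-0.0001  0.0002  0.0007] q6 1.55
```

Call:
{"fn": "jog_arm", "kwargs": {
  "steps": [
    [1, 0.0107, -0.0013, 0.05, 0, 0, 0],
    [1, 0.0107, -0.0013, 0.1, 0, 0, 0],
    [1, 0.0107, -0.0013, 0.11, 0, 0, 0],
    [1, 0.0107, -0.0013, 0.11, 0, 0, 0]
  ]
}}

```text
t: 8.98
tool_pos: [0.5242, 0.23, 0.1105]
orientation: [3.094, 0.542, -0.001]
force: [-0.1, -0.7, 1.0]
opening: 0.0003
```

```bash
python3 - <<'E'
from h import *
rel([.5242,.2307,.056],19.9)
E
```

```text
t 8.97 pos [0.5242 0.23   0.1105] yaw 19.88 F [-0.07 -0.75  0.99] op 0.0003 
 -> shift [ 0.0003 -0.0007  0.0545] turn [-0.0001  0.0009 -0.0004] q6 1.55
```

Call:
{"fn": "jog_arm", "kwargs": {
  "steps": [
    [1, 0, -0.0006, 0.015, 0, 0, 0],
    [1, 0, -0.0006, 0.03, 0, 0, 0],
    [1, 0, -0.0006, 0.042, 0, 0, 0],
    [1, 0, -0.0006, 0.05, 0, 0, 0],
    [1, 0, -0.0006, 0.053, 0, 0, 0]
  ]
}}

```text
t: 9.6
tool_pos: [0.5236, 0.2304, 0.0567]
orientation: [3.094, 0.542, -0.003]
force: [-0.2, -0.3, -0.4]
opening: 0.0007
```

Call:
{"fn": "jog_arm", "kwargs": {
  "steps": [
    [1, 0, 0, 0.001, 0, 0, 0],
    [1, 0, 0, 0.002, 0, 0, 0],
    [1, 0, 0, 0.002, 0, 0, 0]
  ]
}}

```text
t: 9.98
tool_pos: [0.5237, 0.2305, 0.0549]
orientation: [3.094, 0.542, -0.002]
force: [0.5, -0.5, -0.5]
opening: 0.0004
```

Call:
{"fn": "jog_arm", "kwargs": {
  "steps": [
    [1, 0, 0, 0.0005, 0, 0, 0],
    [1, 0, 0, 0.001, 0, 0, 0],
    [1, 0, 0, 0.001, 0, 0, 0]
  ]
}}

```text
t: 10.35
tool_pos: [0.5238, 0.2305, 0.054]
orientation: [3.094, 0.542, -0.002]
force: [-0.4, -0.3, 0.1]
opening: 0.0006
```

Call:
{"fn": "jog_arm", "kwargs": {
  "steps": [
    [1, 0, 0, 0.0005, 0, 0, 0],
    [1, 0, 0, 0.001, 0, 0, 0],
    [1, 0, 0, 0.001, 0, 0, 0]
  ]
}}

```text
t: 10.72
tool_pos: [0.5237, 0.2305, 0.0528]
orientation: [3.094, 0.542, -0.003]
force: [-0.1, 0.2, 0.4]
opening: 0.0004
```

Call:
{"fn": "jog_arm", "kwargs": {
  "steps": [
    [1, 0, 0, 0.0005, 0, 0, 0],
    [1, 0, 0, 0.001, 0, 0, 0],
    [1, 0, 0, 0.001, 0, 0, 0]
  ]
}}

```text
t: 11.1
tool_pos: [0.5237, 0.2305, 0.052]
orientation: [3.094, 0.542, -0.003]
force: [-1.3, -0.1, 1.6]
opening: 0.0008
```

Call:
{"fn": "jog_arm", "kwargs": {
  "steps": [
    [1, 0, 0, 0.0005, 0, 0, 0],
    [1, 0, 0, 0.001, 0, 0, 0],
    [1, 0, 0, 0.001, 0, 0, 0]
  ]
}}

```text
t: 11.48
tool_pos: [0.5237, 0.2305, 0.0515]
orientation: [3.094, 0.542, -0.002]
force: [-2.4, -1.0, 6.4]
opening: 0.0004
```

Call:
{"fn": "jog_arm", "kwargs": {
  "steps": [
    [1, 0, 0, 0.0005, 0, 0, 0],
    [1, 0, 0, 0.001, 0, 0, 0],
    [1, 0, 0, 0.001, 0, 0, 0]
  ]
}}

```text
t: 11.85
tool_pos: [0.5238, 0.2305, 0.0511]
orientation: [3.094, 0.542, -0.003]
force: [-4.2, -0.9, 8.1]
opening: 0.0003
```

Call:
{"fn": "jog_arm", "kwargs": {
  "steps": [
    [1, 0, 0, 0.0005, 0, 0, 0],
    [1, 0, 0, 0.001, 0, 0, 0],
    [1, 0, 0, 0.001, 0, 0, 0]
  ]
}}

```text
t: 12.22
tool_pos: [0.5238, 0.2305, 0.0507]
orientation: [3.094, 0.543, -0.003]
force: [-3.2, -0.2, 7.4]
opening: 0.0006
```

Call:
{"fn": "jog_arm", "kwargs": {
  "steps": [
    [1, 0, 0, 0.0005, 0, 0, 0],
    [1, 0, 0, 0.001, 0, 0, 0],
    [1, 0, 0, 0.001, 0, 0, 0]
  ]
}}

```text
t: 12.6
tool_pos: [0.5238, 0.2305, 0.0503]
orientation: [3.094, 0.543, -0.003]
force: [-3.7, -1.1, 8.0]
opening: 0.0003
```

Call:
{"fn": "jog_arm", "kwargs": {
  "steps": [
    [1, 0, 0, 0.0006, 0, 0, 0],
    [1, 0, 0, 0.0012, 0, 0, 0],
    [1, 0, 0, 0.0012, 0, 0, 0]
  ]
}}

```text
t: 12.98
tool_pos: [0.5238, 0.2305, 0.0497]
orientation: [3.094, 0.543, -0.003]
force: [-4.2, -2.4, 6.6]
opening: 0.0001
```

Call:
{"fn": "jog_arm", "kwargs": {
  "steps": [
    [1, 0, 0, 0.0006, 0, 0, 0],
    [1, 0, 0, 0.0012, 0, 0, 0],
    [1, 0, 0, 0.0012, 0, 0, 0]
  ]
}}

```text
t: 13.35
tool_pos: [0.5238, 0.2305, 0.0491]
orientation: [3.094, 0.543, -0.003]
force: [-4.0, -1.1, 8.2]
opening: 0.0003
```

Call:
{"fn": "jog_arm", "kwargs": {
  "steps": [
    [1, 0, 0, 0.0006, 0, 0, 0],
    [1, 0, 0, 0.0012, 0, 0, 0],
    [1, 0, 0, 0.0012, 0, 0, 0]
  ]
}}

```text
t: 13.72
tool_pos: [0.5238, 0.2305, 0.0485]
orientation: [3.094, 0.543, -0.003]
force: [-3.6, -1.5, 8.0]
opening: 0.0004
```

Call:
{"fn": "jog_arm", "kwargs": {
  "steps": [
    [1, 0, 0, 0.0006, 0, 0, 0],
    [1, 0, 0, 0.0012, 0, 0, 0],
    [1, 0, 0, 0.0012, 0, 0, 0]
  ]
}}

```text
t: 14.1
tool_pos: [0.5237, 0.2305, 0.048]
orientation: [3.094, 0.543, -0.003]
force: [-3.5, -0.9, 8.4]
opening: 0.0005
```

Call:
{"fn": "jog_arm", "kwargs": {
  "steps": [
    [1, 0, 0, 0.0006, 0, 0, 0],
    [1, 0, 0, 0.0012, 0, 0, 0],
    [1, 0, 0, 0.0012, 0, 0, 0]
  ]
}}

```text
t: 14.48
tool_pos: [0.5237, 0.2305, 0.0474]
orientation: [3.094, 0.543, -0.003]
force: [-3.5, -2.0, 7.3]
opening: 0.0003
```

Call:
{"fn": "jog_arm", "kwargs": {
  "steps": [
    [1, 0, 0, 0.0006, 0, 0, 0],
    [1, 0, 0, 0.0012, 0, 0, 0],
    [1, 0, 0, 0.0012, 0, 0, 0]
  ]
}}

```text
t: 14.85
tool_pos: [0.5238, 0.2305, 0.0468]
orientation: [3.094, 0.543, -0.003]
force: [-3.6, -1.4, 8.3]
opening: 0.0005
```

Call:
{"fn": "jog_arm", "kwargs": {
  "steps": [
    [1, 0, 0, 0.0006, 0, 0, 0],
    [1, 0, 0, 0.0012, 0, 0, 0],
    [1, 0, 0, 0.0012, 0, 0, 0]
  ]
}}

```text
t: 15.22
tool_pos: [0.5238, 0.2305, 0.0463]
orientation: [3.094, 0.543, -0.003]
force: [-4.0, -1.2, 7.7]
opening: 0.0004
```

Call:
{"fn": "jog_arm", "kwargs": {
  "steps": [
    [1, 0, 0, 0.0006, 0, 0, 0],
    [1, 0, 0, 0.0012, 0, 0, 0],
    [1, 0, 0, 0.0012, 0, 0, 0]
  ]
}}

```text
t: 15.6
tool_pos: [0.5237, 0.2305, 0.0458]
orientation: [3.093, 0.543, -0.003]
force: [-4.4, -0.7, 8.5]
opening: 0.0003
```

Call:
{"fn": "jog_arm", "kwargs": {
  "steps": [
    [1, 0, 0, 0.0006, 0, 0, 0],
    [1, 0, 0, 0.0012, 0, 0, 0],
    [1, 0, 0, 0.0012, 0, 0, 0]
  ]
}}

```text
t: 15.98
tool_pos: [0.5238, 0.2305, 0.0453]
orientation: [3.093, 0.543, -0.004]
force: [-5.6, -1.2, 9.0]
opening: 0.0001
```

Call:
{"fn": "jog_arm", "kwargs": {
  "steps": [
    [1, 0, 0, 0.0006, 0, 0, 0],
    [1, 0, 0, 0.0013, 0, 0, 0],
    [1, 0, 0, 0.0013, 0, 0, 0]
  ]
}}

```text
t: 16.35
tool_pos: [0.5238, 0.2305, 0.045]
orientation: [3.093, 0.543, -0.004]
force: [-6.2, -2.2, 10.3]
opening: 0.0006
```

Call:
{"fn": "jog_arm", "kwargs": {
  "steps": [
    [1, 0, 0, 0.0006, 0, 0, 0],
    [1, 0, 0, 0.0014, 0, 0, 0],
    [1, 0, 0, 0.0014, 0, 0, 0]
  ]
}}

```text
t: 16.73
tool_pos: [0.5238, 0.2305, 0.0446]
orientation: [3.093, 0.543, -0.004]
force: [-6.1, -1.9, 12.1]
opening: 0.0008
```

Call:
{"fn": "jog_arm", "kwargs": {
  "steps": [
    [1, 0, 0, 0.0008, 0, 0, 0],
    [1, 0, 0, 0.0014, 0, 0, 0]
  ]
}}

```text
t: 16.98
tool_pos: [0.5238, 0.2305, 0.0444]
orientation: [3.093, 0.543, -0.004]
force: [-6.7, -2.6, 14.0]
opening: 0.0005
```

Call:
{"fn": "jog_arm", "kwargs": {
  "steps": [
    [1, 0, 0, -0.003, 0, 0, 0],
    [1, 0, 0, -0.015, 0, 0, 0],
    [1, 0, 0, -0.05, 0, 0, 0],
    [1, 0, 0, -0.11, 0, 0, 0],
    [1, 0, 0, -0.16, 0, 0, 0]
  ]
}}

```text
t: 17.6
tool_pos: [0.5243, 0.2309, 0.2069]
orientation: [3.093, 0.543, -0.002]
force: [0.8, 0.3, 0.1]
opening: 0.0006
```

```bash
python3 - <<'E'
from h import *
s=robot.read_state();c=shot('wrist','w4.png');np.savez('w4.npz',T=wT(s,c),**c)
d=shot('side','s4.png');a=np.load('side0.npz')['image']
b=[cv2.resize(i[250:320,205:290,::-1],None,fx=4,fy=4,interpolation=cv2.INTER_CUBIC) for i in(a,d['image'])]
cv2.imwrite('pics/s4c.png',np.hstack(b))
rel([.462,-.1416,.2],11.4)
g=c['image'].max(2)
p=cv2.morphologyEx((g>135).astype(np.uint8),cv2.MORPH_CLOSE,np.ones((5,5)))>0
for z in (.038,.055):
  wrect(c,p,(245,130,315,232),z,'plate',wT(s,c))
E
```

```text
t 17.7 pos [0.5279 0.2321 0.2126] yaw 19.93 F [ 0.68  0.85 -0.04] op 0.0003 
 -> shift [-0.1894  0.3288  0.0111] turn [ 0.0002 -0.0096  0.1489] q6 1.55
plate px [281.5 193. ] ctr [0.5215 0.2298] sizes [0.0495, 0.0682] yaw 19.9
plate px [281.5 193. ] ctr [0.5253 0.2312] sizes [0.0468, 0.0646] yaw 19.9
```

View pics/s4c.png

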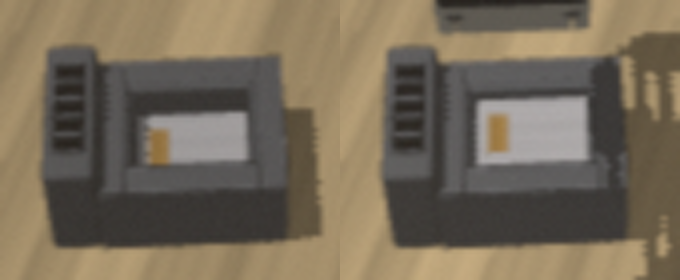

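View pics/w4.png

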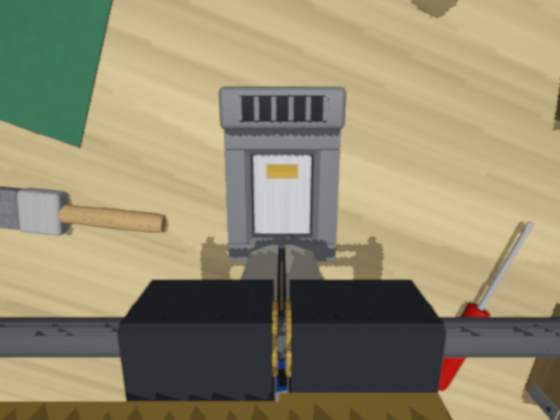

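The charger plate is up: the side crop shows it high in the well. I'll take one settled re-measure, then go back to the pack.

```bash
python3 - <<'E'
from h import *
s=robot.read_state();c=shot('wrist','w5.png');T=wT(s,c)
g=c['image'].max(2)
p=cv2.morphologyEx((g>135).astype(np.uint8),cv2.MORPH_CLOSE,np.ones((5,5)))>0
wrect(c,p,(245,130,315,237),.055,'plate',T)
rel([.449,-.144,.22],11.4)
E
```

```text
plate px [282. 198.] ctr [0.5251 0.2311] sizes [0.0467, 0.0663] yaw 19.6
t 17.75 pos [0.5265 0.2316 0.209 ] yaw 19.93 F [-0.07  0.47 -0.5 ] op 0.0003 
 -> shift [-0.2009  0.3267 -0.0118] turn [ 0.0004 -0.0053  0.1488] q6 1.55
```

Call:
{"fn": "jog_arm", "kwargs": {
  "steps": [
    [0, -0.201, 0.327, -0.012, 0, -0.005, 0.149],
    [0, -0.201, 0.327, -0.012, 0, -0.005, 0.149],
    [0, -0.201, 0.327, -0.012, 0, -0.005, 0.149],
    [0, -0.201, 0.327, -0.012, 0, -0.005, 0.149],
    [0, -0.201, 0.327, -0.012, 0, -0.005, 0.149]
  ]
}}

```text
t: 18.38
tool_pos: [0.4614, -0.0769, 0.2159]
orientation: [-3.126, -0.312, 0.002]
force: [0.4, -0.8, -0.3]
opening: 0.0458
```

```bash
python3 - <<'E'
from h import *
rel([.449,-.144,.22],11.4)
E
```

```text
t 18.38 pos [ 0.4614 -0.0769  0.2159] yaw 11.41 F [ 0.45 -0.78 -0.32] op 0.0458 
 -> shift [-0.0254  0.0633 -0.0041] turn [-0.0003  0.0013  0.0002] q6 1.1
```

Call:
{"fn": "jog_arm", "kwargs": {
  "steps": [
    [0, -0.0254, 0.0633, -0.004, 0, 0.001, 0],
    [0, -0.0254, 0.0633, -0.004, 0, 0.001, 0],
    [0, -0.0254, 0.0633, -0.004, 0, 0.001, 0],
    [0, -0.0254, 0.0633, -0.004, 0, 0.001, 0],
    [0, -0.0254, 0.0633, -0.004, 0, 0.001, 0]
  ]
}}

```text
t: 19.0
tool_pos: [0.4493, -0.1425, 0.2196]
orientation: [-3.125, -0.316, 0.001]
force: [-0.0, -0.0, -0.2]
opening: 0.0919
```

```bash
python3 - <<'E'
from h import *
s=robot.read_state();c=shot('wrist','w6.png');T=wT(s,c)
g=c['image'].max(2)
wrect(c,g<65,(225,120,345,232),.085,'pack',T)
rel([.449,-.144,.22],11.4,s)
E
```

```text
pack px [284.  187.5] ctr [ 0.4589 -0.1422] sizes [0.0447, 0.066] yaw 11.5
t 19.0 pos [ 0.4493 -0.1425  0.2196] yaw 11.55 F [-0.02 -0.01 -0.15] op 0.0919 
 -> shift [-0.0006  0.0014 -0.0004] turn [-0.0009  0.0005  0.0025] q6 0.95
```

View pics/w6.png

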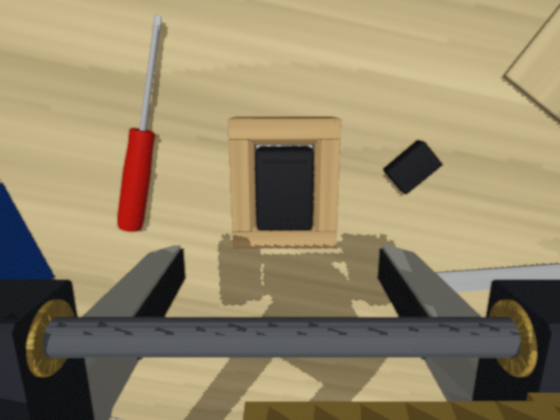

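The pack stands raised at (284,188), square in the cradle and within 1 mm of the plan. I descend to grasp with fingertips at about 69 mm.

```bash
python3 - <<'E'
from h import *
rel([.4586,-.1423,.0835],11.5)
E
```

```text
t 19.05 pos [ 0.4493 -0.1427  0.2197] yaw 11.54 F [-0.25 -0.28 -0.01] op 0.0926 
 -> shift [0.0092 0.0016 0.1362] turn [-0.0007  0.0004  0.0006] q6 0.95
```

Call:
{"fn": "jog_arm", "kwargs": {
  "steps": [
    [0, 0.0092, 0.0016, 0.05, 0, 0, 0],
    [0, 0.0092, 0.0016, 0.09, 0, 0, 0],
    [0, 0.0092, 0.0016, 0.12, 0, 0, 0],
    [0, 0.0092, 0.0016, 0.128, 0, 0, 0],
    [0, 0.0092, 0.0016, 0.128, 0, 0, 0]
  ]
}}

```text
t: 19.68
tool_pos: [0.4587, -0.142, 0.092]
orientation: [-3.125, -0.317, 0.001]
force: [1.2, 0.1, 0.6]
opening: 0.0926
```

```bash
python3 - <<'E'
from h import *
rel([.4586,-.1423,.0835],11.5)
E
```

```text
t 19.68 pos [ 0.4587 -0.142   0.092 ] yaw 11.58 F [1.17 0.08 0.6 ] op 0.0926 
 -> shift [-0.0002  0.0003  0.0085] turn [-0.0008  0.0006  0.0014] q6 0.96
```

Call:
{"fn": "jog_arm", "kwargs": {
  "steps": [
    [0, 0, 0.0003, 0.004, 0, 0, 0.001],
    [0, 0, 0.0003, 0.0083, 0, 0, 0.001],
    [0, 0, 0.0003, 0.0083, 0, 0, 0.001]
  ]
}}

```text
t: 20.05
tool_pos: [0.4589, -0.1423, 0.0839]
orientation: [-3.125, -0.315, 0.001]
force: [-0.7, 0.7, -0.2]
opening: 0.0931
```

Call:
{"fn": "jog_arm", "kwargs": {
  "steps": [
    [1, 0, 0, 0, 0, 0, 0],
    [1, 0, 0, 0, 0, 0, 0],
    [1, 0, 0, 0, 0, 0, 0],
    [1, 0, 0, 0, 0, 0, 0],
    [1, 0, 0, 0, 0, 0, 0]
  ],
  "force": 15
}}

```text
t: 20.68
tool_pos: [0.4589, -0.1423, 0.0839]
orientation: [-3.125, -0.315, 0.001]
force: [0.9, 0.2, -0.0]
opening: 0.0476
```

Call:
{"fn": "jog_arm", "kwargs": {
  "steps": [
    [1, 0, 0, 0, 0, 0, 0],
    [1, 0, 0, 0, 0, 0, 0],
    [1, 0, 0, 0, 0, 0, 0]
  ],
  "force": 20
}}

```text
t: 21.05
tool_pos: [0.4589, -0.1423, 0.0839]
orientation: [-3.125, -0.315, 0.001]
force: [-0.2, -0.8, 0.3]
opening: 0.0456
```

Call:
{"fn": "jog_arm", "kwargs": {
  "steps": [
    [1, 0, 0, -0.008, 0, 0, 0],
    [1, 0, 0, -0.018, 0, 0, 0],
    [1, 0, 0, -0.035, 0, 0, 0],
    [1, 0, 0, -0.06, 0, 0, 0],
    [1, 0, 0, -0.08, 0, 0, 0]
  ]
}}

```text
t: 21.68
tool_pos: [0.4594, -0.1426, 0.1662]
orientation: [3.125, 0.315, 0.002]
force: [0.1, 0.6, -1.6]
opening: 0.0458
```

```bash
python3 - <<'E'
from h import *
s=robot.read_state();c=shot('side','s7.png')
cv2.imwrite('pics/s7c.png',cv2.resize(c['image'][100:220,250:410,::-1],None,fx=4,fy=4,interpolation=cv2.INTER_CUBIC))
rel([.5248,.231,.165],19.8)
E
```

```text
t 21.73 pos [ 0.4608 -0.1432  0.1692] yaw 11.52 F [ 1.5  -0.97  1.3 ] op 0.0459 
 -> shift [ 0.1374 -0.3538  0.0038] turn [ 0.0029 -0.0041 -0.1445] q6 0.96
```

View pics/s7c.png

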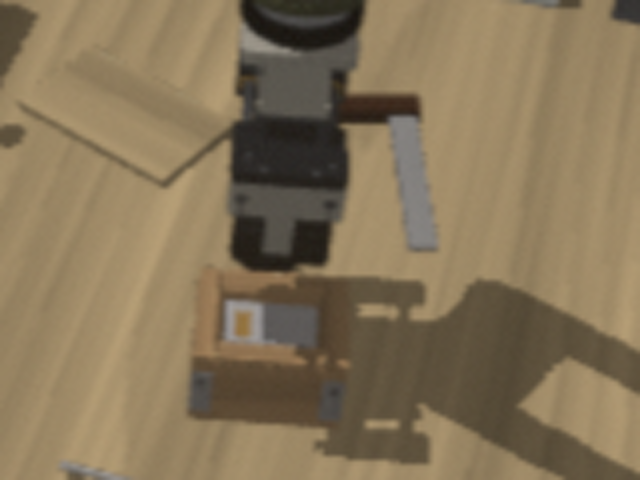

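The pack is held between the fingers at crop (280,245), and the cradle's plate stays up. Moving to the charger.

Call:
{"fn": "jog_arm", "kwargs": {
  "steps": [
    [1, 0.02, -0.05, 0, 0, 0, -0.02],
    [1, 0.04, -0.1, 0, 0, 0, -0.04],
    [1, 0.06, -0.15, 0, 0, 0, -0.06],
    [1, 0.08, -0.2, 0, 0, 0, -0.08],
    [1, 0.1, -0.25, 0, 0, 0, -0.1]
  ]
}}

```text
t: 22.35
tool_pos: [0.5092, 0.1236, 0.1697]
orientation: [3.103, 0.472, 0.009]
force: [1.1, -0.2, -2.0]
opening: 0.0453
```

```bash
python3 - <<'E'
from h import *
rel([.5248,.231,.165],19.8)
E
```

```text
t 22.35 pos [0.5092 0.1236 0.1697] yaw 17.29 F [ 1.14 -0.21 -2.04] op 0.0453 
 -> shift [ 0.0468 -0.0979  0.0046] turn [ 0.0035 -0.0051 -0.0438] q6 1.41
```

Call:
{"fn": "jog_arm", "kwargs": {
  "steps": [
    [1, 0.023, -0.049, 0.002, 0.003, -0.005, -0.022],
    [1, 0.0468, -0.0979, 0.0046, 0.003, -0.005, -0.044],
    [1, 0.0468, -0.0979, 0.0046, 0.003, -0.005, -0.044],
    [1, 0.0468, -0.0979, 0.0046, 0.003, -0.005, -0.044],
    [1, 0.0468, -0.0979, 0.0046, 0.003, -0.005, -0.044]
  ]
}}

```text
t: 22.98
tool_pos: [0.5249, 0.2298, 0.1652]
orientation: [3.094, 0.538, 0.001]
force: [0.1, -0.4, -1.6]
opening: 0.0456
```

```bash
python3 - <<'E'
from h import *
s=robot.read_state();c=shot('wrist','w8.png')
rel([.5248,.231,.095],19.8,s)
c=shot('side','s8.png');cv2.imwrite('pics/s8c.png',cv2.resize(c['image'][200:325,170:330,::-1],None,fx=4,fy=4,interpolation=cv2.INTER_CUBIC))
E
```

```text
t 22.98 pos [0.5249 0.2298 0.1652] yaw 19.73 F [ 0.07 -0.44 -1.57] op 0.0456 
 -> shift [ 0.0003 -0.0012  0.0702] turn [ 0.0008 -0.0002 -0.0012] q6 1.55
```

View pics/w8.png

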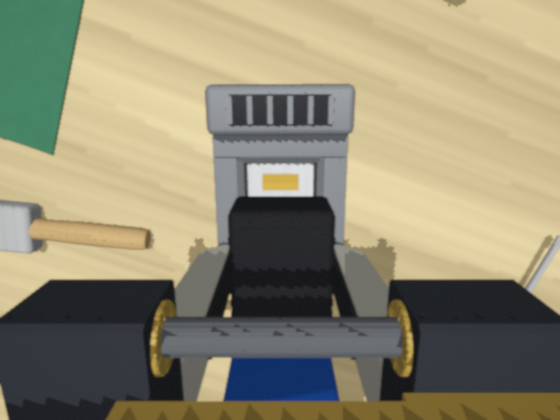

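View pics/s8c.png

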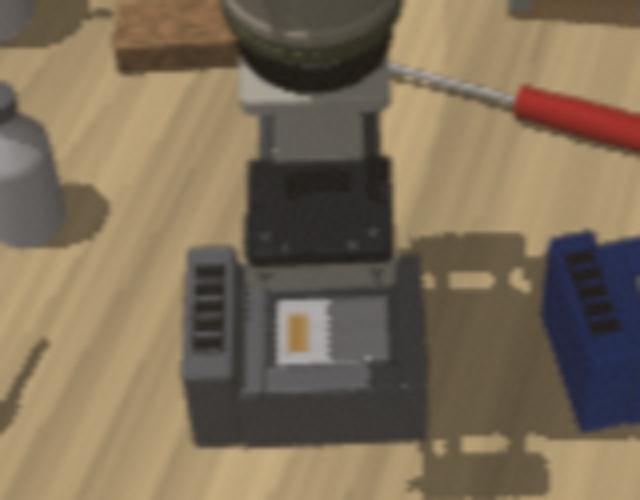

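```bash
python3 - <<'E'
from h import *
c=dict(np.load('w1.npz'));tc=c['tool_from_camera'];K=c['mtx']
# tool-frame points at tool z=-0.001 (pack top)
for uv in[(240,200),(282,198),(325,200),(282,197)]:
    d=tc[:3,:3]@np.array([(uv[0]-K[0,2])/K[0,0],(uv[1]-K[1,2])/K[1,1],1]);print(uv,(tc[:3,3]+d*((-.001-tc[2,3])/d[2])).round(4))
E
```

```text
(240, 200) [ 0.0353 -0.0174 -0.001 ]
(282, 198) [ 0.0361 -0.0001 -0.001 ]
(325, 200) [ 0.0353  0.0176 -0.001 ]
(282, 197) [ 0.0365 -0.0001 -0.001 ]
```

Call:
{"fn": "jog_arm", "kwargs": {
  "steps": [
    [1, 0.0003, -0.0012, 0.02, 0, 0, -0.001],
    [1, 0.0003, -0.0012, 0.04, 0, 0, -0.001],
    [1, 0.0003, -0.0012, 0.055, 0, 0, -0.001],
    [1, 0.0003, -0.0012, 0.065, 0, 0, -0.001],
    [1, 0.0003, -0.0012, 0.065, 0, 0, -0.001]
  ]
}}

```text
t: 23.7
tool_pos: [0.5241, 0.2308, 0.099]
orientation: [3.094, 0.539, -0.003]
force: [-0.7, -0.0, -2.9]
opening: 0.046
```

```bash
python3 - <<'E'
from h import *
rel([.5248,.231,.084],19.8)
E
```

```text
t 23.7 pos [0.5241 0.2308 0.099 ] yaw 19.77 F [-0.73 -0.02 -2.92] op 0.046 
 -> shift [0.0007 0.     0.015 ] turn [ 0.0006  0.0017 -0.0005] q6 1.55
```

Call:
{"fn": "jog_arm", "kwargs": {
  "steps": [
    [1, 0.0004, 0, 0.003, 0, 0.001, 0],
    [1, 0.0004, 0, 0.006, 0, 0.001, 0],
    [1, 0.0004, 0, 0.008, 0, 0.001, 0],
    [1, 0.0004, 0, 0.008, 0, 0.001, 0]
  ]
}}

```text
t: 24.2
tool_pos: [0.5247, 0.231, 0.0912]
orientation: [3.094, 0.539, -0.0]
force: [-0.3, 0.1, -2.1]
opening: 0.0462
```

Call:
{"fn": "jog_arm", "kwargs": {
  "steps": [
    [1, 0, 0, 0.002, 0, 0, 0],
    [1, 0, 0, 0.004, 0, 0, 0],
    [1, 0, 0, 0.004, 0, 0, 0]
  ]
}}

```text
t: 24.58
tool_pos: [0.5249, 0.231, 0.0871]
orientation: [3.094, 0.539, 0.0]
force: [2.3, 0.6, -3.1]
opening: 0.0456
```

Call:
{"fn": "jog_arm", "kwargs": {
  "steps": [
    [1, 0, 0, 0.001, 0, 0, 0],
    [1, 0, 0, 0.002, 0, 0, 0],
    [1, 0, 0, 0.0025, 0, 0, 0],
    [1, 0, 0, 0.0025, 0, 0, 0]
  ]
}}

```text
t: 25.08
tool_pos: [0.525, 0.231, 0.0846]
orientation: [3.094, 0.539, 0.001]
force: [2.2, 0.3, -1.5]
opening: 0.0458
```

Call:
{"fn": "jog_arm", "kwargs": {
  "steps": [
    [1, 0, 0, 0.0005, 0, 0, 0],
    [1, 0, 0, 0.001, 0, 0, 0],
    [1, 0, 0, 0.001, 0, 0, 0]
  ]
}}

```text
t: 25.45
tool_pos: [0.525, 0.2311, 0.0839]
orientation: [3.094, 0.539, 0.001]
force: [-0.6, -0.2, 3.0]
opening: 0.0454
```

Seated: the force went from -1.5 to +3 N. I release and retreat.

Call:
{"fn": "jog_arm", "kwargs": {
  "steps": [
    [0.2, 0, 0, 0, 0, 0, 0],
    [0.2, 0, 0, 0, 0, 0, 0],
    [0.2, 0, 0, 0, 0, 0, 0],
    [0.2, 0, 0, 0, 0, 0, 0]
  ]
}}

```text
t: 25.95
tool_pos: [0.5249, 0.231, 0.0838]
orientation: [3.094, 0.539, 0.001]
force: [-0.0, -0.8, 0.5]
opening: 0.0741
```

Call:
{"fn": "jog_arm", "kwargs": {
  "steps": [
    [0.2, 0, 0, -0.02, 0, 0, 0],
    [0.2, 0, 0, -0.06, 0, 0, 0],
    [0.2, -0.006, 0, -0.11, 0, 0, 0],
    [0.2, -0.011, 0, -0.136, 0, 0, 0],
    [0.2, -0.011, 0, -0.136, 0, 0, 0]
  ]
}}

```text
t: 26.58
tool_pos: [0.5163, 0.228, 0.2245]
orientation: [-3.094, -0.539, -0.012]
force: [0.4, 0.3, -0.1]
opening: 0.0741
```

```bash
python3 - <<'E'
from h import *
s=robot.read_state();c=shot('wrist','w9.png');T=wT(s,c)
g=c['image'].max(2)
wrect(c,g<60,(230,125,340,237),.085,'pack',T)
rel([.5248,.231,.105],19.8)
d=shot('side','s9.png');cv2.imwrite('pics/s9c.png',cv2.resize(d['image'][220:325,190:330,::-1],None,fx=4,fy=4,interpolation=cv2.INTER_CUBIC))
E
```

```text
pack px [281.5 189. ] ctr [0.5241 0.2311] sizes [0.0456, 0.0647] yaw 19.7
t 26.62 pos [0.5154 0.2277 0.2219] yaw 19.77 F [-0.12 -0.13 -1.02] op 0.0745 
 -> shift [0.0095 0.     0.117 ] turn [ 0.0007 -0.004  -0.0004] q6 1.55
```

View pics/w9.png

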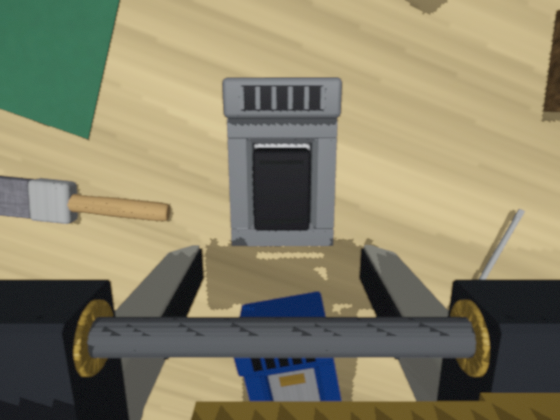

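View pics/s9c.png

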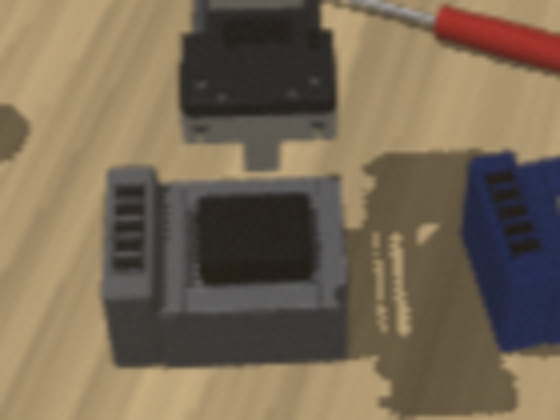

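The pack sits flat in the charger at (282,189), with its centre (0.524, 0.231) matching the plate. I shut the fingers and go down to press.

Call:
{"fn": "jog_arm", "kwargs": {
  "steps": [
    [1, 0.009, 0, 0.04, 0, -0.004, 0],
    [1, 0.009, 0, 0.08, 0, -0.004, 0],
    [1, 0.009, 0, 0.1, 0, -0.004, 0],
    [1, 0.009, 0, 0.105, 0, -0.004, 0],
    [1, 0.009, 0, 0.105, 0, -0.004, 0]
  ]
}}

```text
t: 27.3
tool_pos: [0.5236, 0.2305, 0.1158]
orientation: [3.094, 0.539, -0.003]
force: [0.4, -0.1, -1.0]
opening: 0.029
```

Call:
{"fn": "jog_arm", "kwargs": {
  "steps": [
    [1, 0, 0, 0, 0, 0, 0],
    [1, 0, 0, 0, 0, 0, 0],
    [1, 0, 0, 0.003, 0, 0, 0],
    [1, 0, 0, 0.006, 0, 0, 0],
    [1, 0, 0, 0.009, 0, 0, 0]
  ]
}}

```text
t: 27.92
tool_pos: [0.5234, 0.2305, 0.1064]
orientation: [3.094, 0.539, -0.004]
force: [-0.4, 0.3, 0.1]
opening: 0.0006
```

```bash
python3 - <<'E'
from h import *
rel([.5242,.231,.0995],19.8)
E
```

```text
t 27.93 pos [0.5234 0.2305 0.1064] yaw 19.77 F [-0.39  0.31  0.1 ] op 0.0006 
 -> shift [ 0.001  -0.0002  0.0069] turn [ 0.0006  0.0027 -0.0005] q6 1.55
```

Call:
{"fn": "jog_arm", "kwargs": {
  "steps": [
    [1, 0.001, 0, 0.002, 0, 0.002, 0],
    [1, 0.001, 0, 0.004, 0, 0.002, 0],
    [1, 0.001, 0, 0.006, 0, 0.002, 0],
    [1, 0.001, 0, 0.007, 0, 0.002, 0],
    [1, 0.001, 0, 0.008, 0, 0.002, 0]
  ]
}}

```text
t: 28.55
tool_pos: [0.5243, 0.2308, 0.0987]
orientation: [3.094, 0.539, -0.001]
force: [-1.2, -0.6, 3.6]
opening: 0.0006
```

Call:
{"fn": "jog_arm", "kwargs": {
  "steps": [
    [1, 0, 0, 0.001, 0, 0, 0],
    [1, 0, 0, 0.002, 0, 0, 0],
    [1, 0, 0, 0.003, 0, 0, 0],
    [1, 0, 0, 0.004, 0, 0, 0],
    [1, 0, 0, 0.005, 0, 0, 0]
  ]
}}

```text
t: 29.18
tool_pos: [0.5243, 0.2308, 0.0937]
orientation: [3.094, 0.539, -0.001]
force: [-2.6, -0.6, 3.4]
opening: 0.0004
```

Call:
{"fn": "jog_arm", "kwargs": {
  "steps": [
    [1, 0, 0, 0.001, 0, 0, 0],
    [1, 0, 0, 0.002, 0, 0, 0],
    [1, 0, 0, 0.003, 0, 0, 0],
    [1, 0, 0, 0.004, 0, 0, 0],
    [1, 0, 0, 0.005, 0, 0, 0]
  ]
}}

```text
t: 29.8
tool_pos: [0.5243, 0.2308, 0.0886]
orientation: [3.094, 0.539, -0.001]
force: [-2.2, -0.8, 4.2]
opening: 0.0004
```

Call:
{"fn": "jog_arm", "kwargs": {
  "steps": [
    [1, 0, 0, 0.001, 0, 0, 0],
    [1, 0, 0, 0.002, 0, 0, 0],
    [1, 0, 0, 0.003, 0, 0, 0],
    [1, 0, 0, 0.004, 0, 0, 0],
    [1, 0, 0, 0.005, 0, 0, 0]
  ]
}}

```text
t: 30.42
tool_pos: [0.5243, 0.2309, 0.0837]
orientation: [3.094, 0.539, -0.001]
force: [-3.5, -0.7, 4.8]
opening: 0.0002
```

Call:
{"fn": "jog_arm", "kwargs": {
  "steps": [
    [1, 0, 0, 0.001, 0, 0, 0],
    [1, 0, 0, 0.002, 0, 0, 0],
    [1, 0, 0, 0.003, 0, 0, 0],
    [1, 0, 0, 0.003, 0, 0, 0]
  ]
}}

```text
t: 30.92
tool_pos: [0.5243, 0.2308, 0.0806]
orientation: [3.094, 0.539, -0.001]
force: [-3.3, -0.1, 6.1]
opening: 0.0006
```

Call:
{"fn": "jog_arm", "kwargs": {
  "steps": [
    [1, 0, 0, 0.0007, 0, 0, 0],
    [1, 0, 0, 0.0015, 0, 0, 0],
    [1, 0, 0, 0.002, 0, 0, 0]
  ]
}}

```text
t: 31.3
tool_pos: [0.5244, 0.2308, 0.0787]
orientation: [3.094, 0.539, -0.001]
force: [-2.7, -0.9, 6.7]
opening: 0.0005
```

Call:
{"fn": "jog_arm", "kwargs": {
  "steps": [
    [1, 0, 0, 0.0007, 0, 0, 0],
    [1, 0, 0, 0.0015, 0, 0, 0],
    [1, 0, 0, 0.0015, 0, 0, 0]
  ]
}}

```text
t: 31.68
tool_pos: [0.5243, 0.2308, 0.0772]
orientation: [3.094, 0.539, -0.001]
force: [-2.7, -1.0, 6.2]
opening: 0.0
```

Call:
{"fn": "jog_arm", "kwargs": {
  "steps": [
    [1, 0, 0, 0.0006, 0, 0, 0],
    [1, 0, 0, 0.0012, 0, 0, 0],
    [1, 0, 0, 0.0012, 0, 0, 0]
  ]
}}

```text
t: 32.05
tool_pos: [0.5243, 0.2309, 0.0762]
orientation: [3.094, 0.539, -0.001]
force: [-3.5, -0.2, 6.2]
opening: 0.0005
```

Call:
{"fn": "jog_arm", "kwargs": {
  "steps": [
    [1, 0, 0, 0.0006, 0, 0, 0],
    [1, 0, 0, 0.0012, 0, 0, 0],
    [1, 0, 0, 0.0012, 0, 0, 0]
  ]
}}

```text
t: 32.42
tool_pos: [0.5244, 0.2308, 0.0752]
orientation: [3.094, 0.539, -0.001]
force: [-3.3, -1.4, 6.7]
opening: 0.0006
```

Call:
{"fn": "jog_arm", "kwargs": {
  "steps": [
    [1, 0, 0, 0.0005, 0, 0, 0],
    [1, 0, 0, 0.001, 0, 0, 0],
    [1, 0, 0, 0.001, 0, 0, 0]
  ]
}}

```text
t: 32.8
tool_pos: [0.5245, 0.2309, 0.0747]
orientation: [3.094, 0.539, -0.0]
force: [-4.8, -1.7, 8.6]
opening: 0.0007
```

Call:
{"fn": "jog_arm", "kwargs": {
  "steps": [
    [1, 0, 0, 0.0005, 0, 0, 0],
    [1, 0, 0, 0.001, 0, 0, 0],
    [1, 0, 0, 0.001, 0, 0, 0]
  ]
}}

```text
t: 33.17
tool_pos: [0.5245, 0.2309, 0.0744]
orientation: [3.094, 0.54, -0.0]
force: [-5.2, -1.5, 11.0]
opening: 0.0006
```

Call:
{"fn": "jog_arm", "kwargs": {
  "steps": [
    [1, 0, 0, 0.0007, 0, 0, 0],
    [1, 0, 0, 0.0014, 0, 0, 0],
    [1, 0, 0, 0.0014, 0, 0, 0]
  ]
}}

```text
t: 33.55
tool_pos: [0.5246, 0.231, 0.074]
orientation: [3.094, 0.54, -0.0]
force: [-8.0, -2.4, 13.0]
opening: 0.0008
```

Call:
{"fn": "jog_arm", "kwargs": {
  "steps": [
    [1, 0, 0, -0.003, 0, 0, 0],
    [1, 0, 0, -0.015, 0, 0, 0],
    [1, 0, 0, -0.05, 0, 0, 0],
    [1, -0.005, 0, -0.11, 0, 0, 0],
    [1, -0.012, 0, -0.146, 0, 0, 0]
  ]
}}

```text
t: 34.17
tool_pos: [0.5144, 0.2273, 0.2237]
orientation: [3.095, 0.54, 0.006]
force: [-0.8, -0.3, -0.7]
opening: 0.0004
```

Call:
{"fn": "jog_arm", "kwargs": {
  "steps": [
    [1, 0, 0, 0, 0, 0, 0],
    [1, 0, 0, 0, 0, 0, 0],
    [1, 0, 0, 0, 0, 0, 0]
  ]
}}

```text
t: 34.55
tool_pos: [0.5135, 0.227, 0.2215]
orientation: [3.094, 0.539, 0.001]
force: [0.0, -0.2, -0.6]
opening: 0.0003
```

```bash
python3 - <<'E'
from h import *
s=robot.read_state();c=shot('wrist','w10.png');T=wT(s,c)
g=c['image'].max(2)
for z in(.0675,.085):wrect(c,g<60,(230,125,340,237),z,'pack',T)
rel([.5248,.231,.105],19.8,s)
d=shot('side','s10.png');a=cv2.imread('pics/s9.png')[:,:,::-1]
f=lambda i,y0,y1,x0,x1:cv2.resize(i[y0:y1,x0:x1,::-1],(390,290),interpolation=cv2.INTER_CUBIC)
cv2.imwrite('pics/s10c.png',np.vstack([np.hstack([f(a,220,325,190,330),f(d['image'],220,325,190,330)]),np.hstack([f(d['image'],150,220,280,374)]*2)]))
E
```

```text
pack px [281.5 180. ] ctr [0.5246 0.2311] sizes [0.0467, 0.0655] yaw 19.7
pack px [281.5 180. ] ctr [0.5279 0.2323] sizes [0.0441, 0.0617] yaw 19.7
t 34.55 pos [0.5135 0.227  0.2215] yaw 19.78 F [ 0.01 -0.17 -0.62] op 0.0003 
 -> shift [ 0.0119 -0.      0.1166] turn [ 0.0007 -0.0008 -0.0004] q6 1.55
```

View pics/s10c.png

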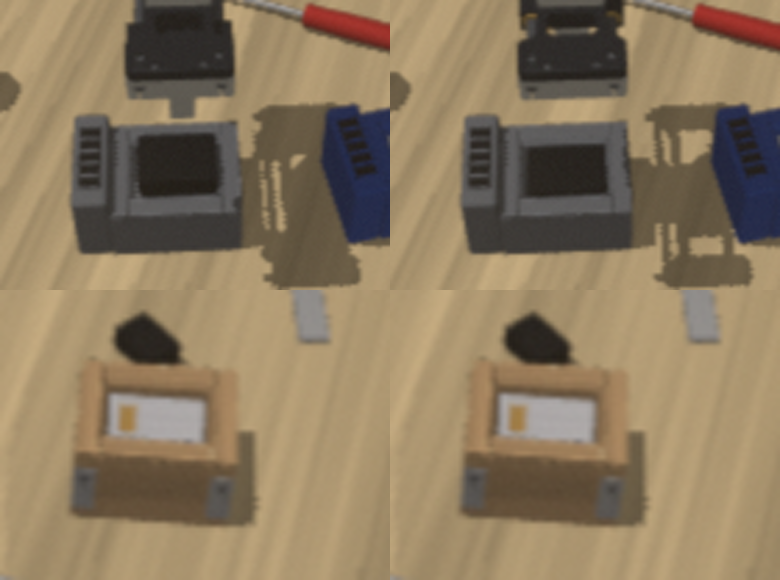

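View pics/w10.png

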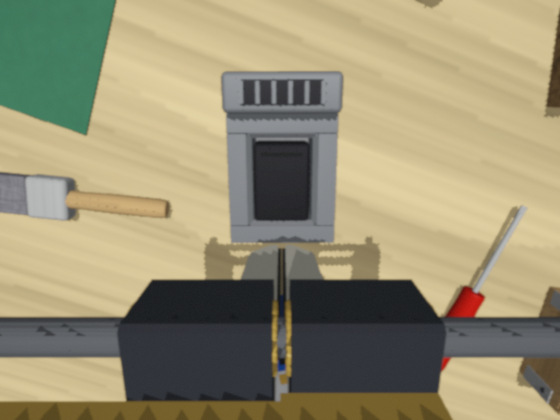

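The pack is flush in the charger and locked: its outline reads 46.7 x 65.5 mm at locked height, centred at (0.5246, 0.2311). The cradle's plate is up, the arm is clear, and the bench is undisturbed. Handing in.

```bash
python3 -c "
from plant import robot
print(robot.close_job())"
```

```text
the job is handed in; nothing more can be done
None
```

The pack now sits in the grey charger, locked down, and the job was handed in at about 35 s of the 72 s allowed.

**What I did:** I clicked the pack up in the cradle, clicked the charger's empty plate up, and carried the pack over. I then set it flat on the raised plate and clicked it down. The three presses were let go at 13.0 to 14.0 N vertical; the sideways reading was up to about 8 N, so at most about 16 N in all.

**Last checks:**
- **Pack:** it lies flat and flush in the charger. Its outline measured 46.7 x 65.5 mm at locked height, within about 1 mm of its true size. Its centre is within about 1 mm of the plate's measured centre.
- **Cradle:** its plate is still up in the side view.
- **Gripper:** it is empty and about 14 cm above the pack, touching nothing.
- **Bench:** I saw nothing disturbed in the last pictures, but I did not measure the other objects' positions.

**One disagreement:** with the pack in the gripper, the wrist camera put its far edge about 3 mm further along the tool than expected. The pack still went in without catching, and the later views showed it centred.

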